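# Wedge a throwing bat up off the potter's wheel and hold it

### The arm

A 7-joint arm with a two-finger parallel gripper is mounted at the origin on the work surface. World frame = base frame: x ahead of the robot, y to its left, z up, the work surface at z = 0. Lengths are in m, angles in rad, forces in N, time in s.
With the tool pointing down it reaches from about 0.4 to 0.85 m from the base axis. Payload 10.4 kg.
Tool frame: the origin (TCP) lies on the centre line of the jaws, within the pads' length; the fingertips stand 17 mm ahead of it and the grasp point (between the pads) lies 2 mm behind it (manip.tcp_to_tips is the distance from the TCP to the fingertips, in m); z points along the fingers, x is the direction in which the jaws open and shut, and the axes are right-handed (so a half turn about z gives the same grasp; the last joint's range is limited). The gripper opens to 85 mm and grips with 20 to 120 N. Pads are 22 mm wide; open, the fingers measure 114 mm over their backs; the gripper's body (76 mm by 85 mm) begins 54 mm behind the grasp point. The pads swing forward as they close: fully open they stand 13 mm farther back than shut.
Start: joints at [1.143, 0.332, -0.065, 1.46, 0.022, 1.35, -0.088], TCP at [0.246, -0.574, 0.248] pointing down, gripper open.
Joint ranges: [-2.6, 2.6], [-0.5, 2.12], [-1.47, 1.34], [0.16, 2.42], [-1.27, 4.41], [0.06, 2.06], [-2.6, 2.6]. Speed limits (rad/s): [2.22, 2.22, 2.79, 2.79, 3.14, 3.14, 3.14].

### API

Orientations are given as a unit quaternion [x, y, z, w].
In Python, from workcell import manip gives the robot as it stands.
- The arm moves only by the shell command python3 -m pendant 'ROWS' [FORCE]. ROWS is JSON, a list of rows, each a list of 3 entries, a list of its own where there are three numbers: the shift along the world's x, y, z in cm, then the turn, a rotation vector about the world's x, y, z in degrees, then the closure in counts, from 0 (fully open) to 255 (shut). A call has 1 to 12 rows; each row shifts and turns the pose as measured when the row begins; what a row does not reach is not made up. A row lasts 1/8 s, in which the tool goes at most 62.5 mm and 10.7 degrees, less where a joint would pass 70% of its speed; a pose out of reach is approached as far as the arm can. A call is refused whole if a number of a shift passes 6.25 or a number of a turn 10.7, either way. A call with a gripper value outside its range is refused whole. The fingers move at their own pace and stop on an object; FORCE is the grip in N (left out, the last holds). Time passes only in rows, so rows that do not move let the fingers close. It gives the time, the measured TCP pose, the force and the opening at its end, in the units of the state.
- manip.get_obs(): the state, without advancing time (a new reading comes with each control period).
- manip.camera(name): name is "scene" or "top" or "wrist"; returns a dict with "pixels" (384x512x3 uint8, red, green, blue), "range_z" (384x512 float32, m along the optical axis (not along the pixel's ray), 0 where there is no reading), "K" (3x3 intrinsics, pixels), "dist" ([k1, k2, p1, p2, k3] as OpenCV has them; the pictures are not rectified), "origin" and "rotation" of the camera in the world; the wrist camera has in their place "hand_eye" (4x4, takes a point from camera to tool coordinates, whose origin is the TCP and whose axes are the tool frame's). Camera axes: x right, y down, z forward; pixel columns grow to the right and rows downward; lengths in m; the calibration is good to about 2 mm. A picture is of the moment at which its call begins: read the wrist's pose just before it.
- manip.hand_in(): hands the job in, once; it reports no verdict.
The state is a dict: "clock": time; "joint_pos": joint angles; "joint_velocities": joint speeds; "tau": joint torques, N m; "position": TCP position; "ee_rot": TCP orientation; "ft_force": force on the tool from outside, world axes, zero at the start; "torque": the same for the moment, N m; "grip_width": opening from 0.0 (shut) to 1.0 (fully open).
Only numpy, scipy, OpenCV 4.12 (cv2) and the standard library are available. Lean on these libraries where they do the work, as an engineer would, in place of code of your own. Each camera call takes 0.05 s, during which the arm holds its last target.

### The job

The pot on the potter's wheel is done and its plywood bat, the disc under it, has to come off: pick up the wooden wedge, slide its thin end, flat on the wheel head, into the notch in the bat's rim, and push it in gently until that edge of the bat has just lifted off the wheel head, about 5 mm. Finish there still gripping the wedge, so that it keeps the bat raised for a helper to take off. Do not touch the bat or the pot with the gripper, keep the bat on its pins and the pot standing where it is, and leave the cup, the bowl and the rib alone.

Things in the scene. Friction and masses are not known exactly. Their poses are not given: they have to be found in the camera images.
- wheel: Table-top potter's wheel, fixed, switched off, its head does not turn. Blue housing 108 mm high, x -135 to +205, y -145 to +145 mm, under a round aluminium head 300 mm across whose flat top is 145 mm above the bench. Origin: on the bench under the head's centre; z up. Two steel pins, 9.6 mm thick, stand 12 mm out of the head at x = 0, y = +-90 mm.
- head_center (a point): Centre of the wheel head's flat top (145 mm above the bench); axes as the wheel's.
- bat: Round light plywood disc (bat), 250 mm across, 15 mm thick, 0.48 kg, lying loose and flat on the wheel head, its two 12 mm holes over the pins. Origin: centre of its underside; z up. A notch 46 mm wide (along y) with a red painted strip behind it is cut into the rim on the bat's own -x side, roughly towards the robot; the wedge goes in along the bat's +x.
- bat_lip (a point): At the notch on the bat: x = -110 mm, y = 0, level with its underside. Outside it (x -125 to -110) the notch is cut right through; inside (x -110 to -60) it is a pocket under the bat, 6 mm high. The wedge's slope bears on the pocket's front upper edge and the bat tips about its far rim. Height above head_center = lift of the edge, 0 when flat.
- pot: Leather-hard grey clay pot, 129 mm high, 128 mm across, 0.4 to 0.75 kg, standing loose about the middle of the bat. Origin: centre of its underside.
- wedge: Dark hardwood wedge, 130 mm long (x), 36 mm wide (y), 0.07 kg, lying flat on the bench. Origin: middle of its flat underside; the thin end points to its +x. Yellow-painted grip block 20 mm high from x = -65 to -15 mm, then an even taper down to 2.5 mm at x = +65 mm.
- wedge_tip (a point): Middle of the wedge's thin end, on its underside (x = +65 mm of the wedge). The bat's edge begins to lift when this point is 16 mm past bat_lip and is 5 mm up at 39 mm past it. Pushing takes 10 to 20 N (more if the wedge is also pressed down on the head); arm and grip may yield some 10 mm under it, so judge by the lift.
- cup: Terracotta cup, 72 mm across, 75 mm high, a bystander on the bench. Origin: centre of its underside.
- bowl: Empty blue water bowl, 136 mm across, 55 mm high, a bystander on the bench. Origin: centre of its underside.
- rib: Flat wooden throwing rib, 115 x 55 x 7 mm, a bystander on the bench. Origin: centre of its underside.
Things that resemble listed ones, but are neither listed nor needed, are in the scene too. Of the things that look like the pot, the middle-sized one is meant.

How it is judged:
On the way:
1. the wedge's thin end is inside the notch, past the lip, while the bat still lies flat (x of wedge_tip in the frame of bat between -0.109 and -0.06 m and y of wedge_tip in the frame of bat between -0.02 and 0.02 m and z of wedge_tip in the frame of head_center between -0.003 and 0.006 m and z of bat_lip in the frame of head_center below 0.0015 m), for 0.04 s.
At the end, for the whole second after the job is handed in: The notch edge of the bat is 3-8 mm above the head, carried (>1 N) by the wedge, flat on the head (tip <4 mm up, tilt <0.1 rad), tip 10-60 mm past the lip, gripped (>4 N); arm off the bat; bat within 6 mm of centre on its pins, pot standing on it, all at rest (z of bat_lip in the frame of head_center between 0.003 and 0.008 m and x of wedge_tip in the frame of bat between -0.1 and -0.05 m and y of wedge_tip in the frame of bat between -0.023 and 0.023 m and z of wedge_tip in the frame of head_center below 0.004 m and angle between each of wedge, pot's own z axis and vertical below 0.1 rad and contact force between the fingers and wedge above 4 N and contact force between wedge and bat above 1 N and contact force between each of the arm, the fingers and bat below 0.5 N and horizontal distance between bat and head_center below 0.006 m and linear speed of each of bat, wedge below 0.01 m/s and horizontal distance between pot and bat below 0.035 m and z of pot in the frame of bat above 0.011 m); the arm keeps its last pose, push and grip.
It fails at once if the gripper or arm touches the bat or the pot (contact force between any of the fingers, the arm and bat above 0.5 N or contact force between any of the fingers, the arm and pot above 0.5 N).
It fails at once if the bat is pushed off its pins (more than 8 mm from the centre of the head) (horizontal distance between bat and head_center above 0.008 m).
It fails at once if the wedge is rammed in (over 40 N on the bat, or its edge raised over 15 mm) (z of bat_lip in the frame of head_center above 0.015 m or contact force between wedge and bat above 40 N).
It fails at once if the pot tips or slides (over 0.15 rad or 20 mm) (angle between pot's own z axis and vertical above 0.15 rad or distance of pot from where it was at the start of the episode above 0.02 m).
It fails at once if the cup, the bowl or the rib is displaced by more than 20 mm (distance of any of cup, bowl, rib from where it was at the start of the episode above 0.02 m).
It also fails if it takes over 54 s, if anything falls off the work surface, if the arm or the gripper's body presses on something with over 40 N, if the wrist force passes 120 N, or if a joint passes its speed limit or range.

## Working session

There is one attempt and no reset: what is moved stays moved. The work goes in short steps, Python scripts to look and compute and a shell command to move; the robot and the scene stay as the last step left them, time stands still between calls to the robot, and variables do not carry over. Pictures are saved under pics/ and viewed, and the job is handed in when it is done.

```bash
ls; mkdir -p pics; cat > h.py <<'E'
import numpy as np, cv2
from workcell import manip
from scipy.spatial.transform import Rotation as R
def grab(name):
    o=manip.get_obs(); c=manip.camera(name)
    if 'hand_eye' in c:
        T=np.eye(4); T[:3,:3]=R.from_quat(o['ee_rot']).as_matrix(); T[:3,3]=o['position']; M=T@np.array(c['hand_eye'])
    else:
        M=np.eye(4); r=np.array(c['rotation'],float)
        M[:3,:3]=r if r.shape==(3,3) else R.from_quat(r).as_matrix(); M[:3,3]=c['origin']
    K=np.array(c['K'],float); d=np.array(c['dist'],float)
    h,w=c['range_z'].shape
    uv=np.stack(np.meshgrid(np.arange(w),np.arange(h)),-1).reshape(-1,1,2).astype(np.float64)
    n=cv2.undistortPoints(uv,K,d).reshape(h,w,2)
    z=c['range_z']; P=np.dstack([n*z[...,None],z]).astype(float)
    P=P@M[:3,:3].T+M[:3,3]; P[z==0]=np.nan
    return c['pixels'],P,M,K,d,n
def save(img,f,s=1.5): cv2.imwrite('pics/'+f,cv2.resize(img[...,::-1],None,fx=s,fy=s,interpolation=cv2.INTER_CUBIC))
E
python3 - <<'E'
from h import *
print(manip.get_obs())
for n in ('scene','top','wrist'):
    p,P,M,K,d,_=grab(n); save(p,n+'0.png'); np.savez('/tmp/%s0.npz'%n,p=p,P=P,M=M,K=K,d=d); print(n,M.round(3).tolist())
E
```

```text
pics
{'clock': 0.0, 'joint_pos': array([ 1.14339304,  0.33288464, -0.0647143 ,  1.46096767,  0.02158104,
        1.3499017 , -0.08850399]), 'joint_velocities': array([ 0.00209968,  0.00157778, -0.00066413,  0.00154428,  0.00200782,
        0.00027344,  0.00135165]), 'tau': array([ 1.03316877e-03, -6.25453591e+01,  4.93118924e-02, -3.91589892e+01,
        1.61150121e-02,  9.91568493e-03, -1.69283425e-05]), 'position': array([ 0.24601371, -0.57414848,  0.24749539]), 'ee_rot': array([ 8.34823915e-01, -5.50516570e-01, -6.24520125e-04, -3.84380374e-04]), 'ft_force': array([-0.10839468,  0.61332641,  0.3044883 ]), 'torque': array([-0.00459824, -0.02530928, -0.01070333]), 'grip_width': 0.9981381831858708}
scene [[-0.257, 0.751, -0.609, 1.188], [0.966, 0.198, -0.164, 0.155], [-0.003, -0.63, -0.776, 0.872], [0.0, 0.0, 0.0, 1.0]]
top [[-0.013, -0.998, 0.055, 0.533], [-1.0, 0.012, -0.013, 0.019], [0.012, -0.055, -0.998, 1.024], [0.0, 0.0, 0.0, 1.0]]
wrist [[0.393, -0.887, -0.241, 0.307], [-0.919, -0.38, -0.102, -0.548], [-0.001, 0.262, -0.965, 0.373], [0.0, 0.0, 0.0, 1.0]]
```

View pics/scene0.png

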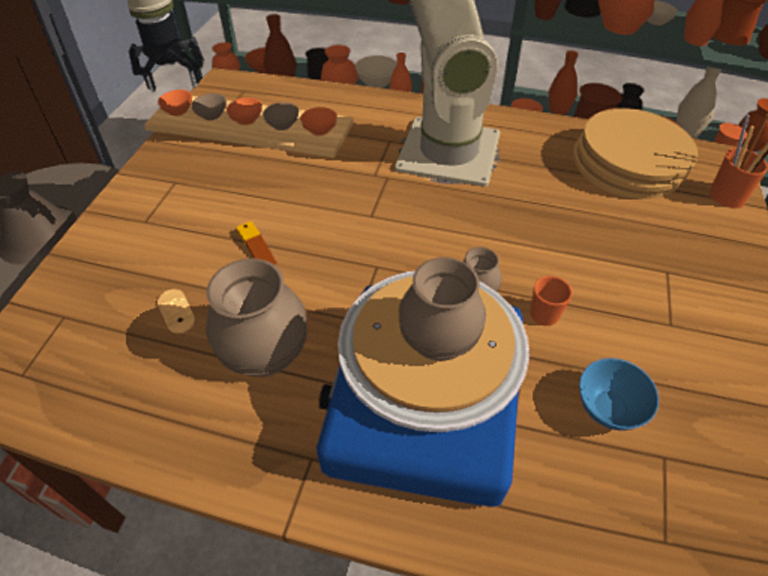

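View pics/top0.png

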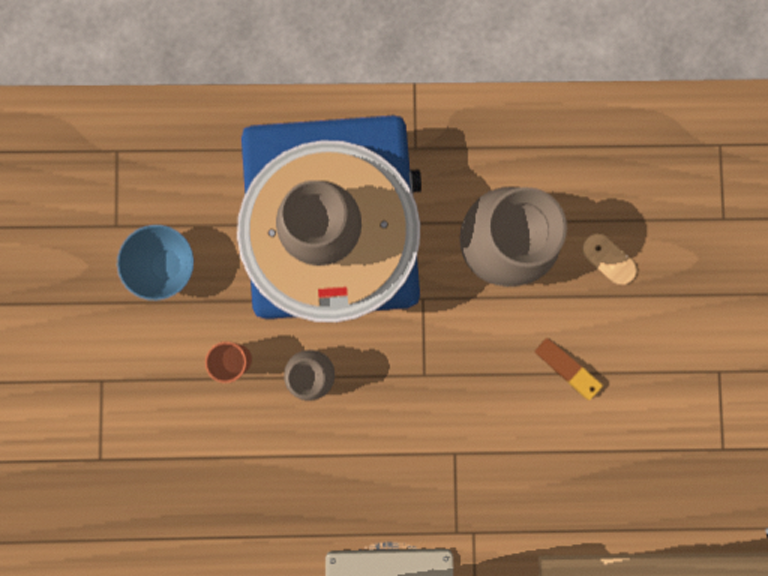

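View pics/wrist0.png

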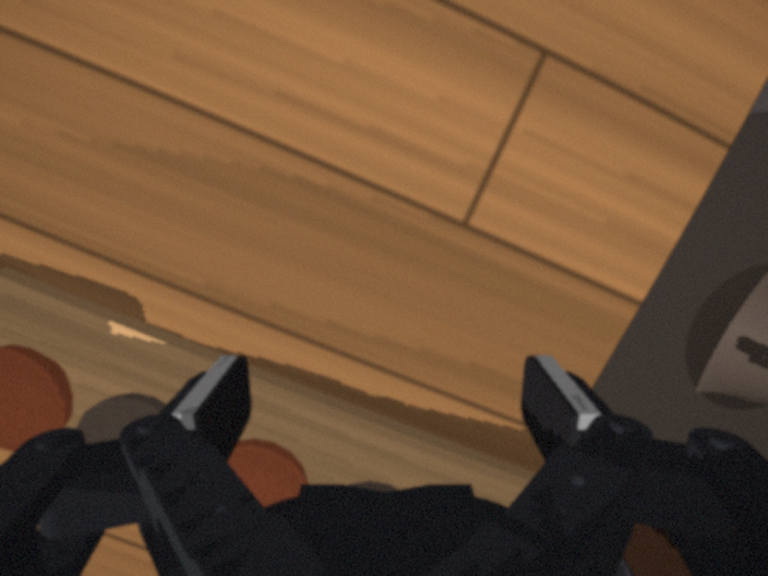

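The top view shows the wedge, with its yellow block, at (570,370). The rib at (610,258) is lighter and rounded. There are three pots: the middle-sized one on the bat at (318,222), a big one at (513,235) and a small one at (310,375). The notch is at (333,297) with its red strip. Next I'll measure these and crop the wedge and notch.

```bash
python3 - <<'E'
from h import *
D=np.load('/tmp/top0.npz'); p,P=D['p'],D['P']
hsv=cv2.cvtColor(p,cv2.COLOR_RGB2HSV); H,S,V=[hsv[...,i].astype(int) for i in range(3)]
print(p[248,380],p[236,367],p[256,390],p[195,222],p[200,216],p[265,365])
X,Y,Z=P[...,0],P[...,1],P[...,2]
# wedge via height
u0,u1,v0,v1=345,412,215,275
sub=np.zeros(Z.shape,bool); sub[v0:v1,u0:u1]=1
yel=sub&(H>18)&(H<30)&(S>180)&(V>140)
brown=sub&(H<12)&(S>120)&(Z>0.001)
print('yel',yel.sum(),np.nanmean(P[yel],0),'z med',np.nanmedian(Z[yel]))
print('brown',brown.sum(),np.nanmean(P[brown],0))
m=yel|brown
xy=P[m][:,:2]; xy=xy[~np.isnan(xy).any(1)]
r=cv2.minAreaRect((xy*1000).astype(np.float32)); print(r,cv2.boxPoints(r))
# head plane
hd=(Z>0.14)&(Z<0.151)&(S<60); print('head z',np.nanmedian(Z[hd]))
pts=P[hd][:,:2]; pts=pts[(pts[:,0]>0.35)]
c=cv2.minEnclosingCircle((pts*1000).astype(np.float32)); print('head',c)
bt=(Z>0.153)&(Z<0.167)&(S>80); print('bat z',np.nanmedian(Z[bt])); pts=P[bt][:,:2]; print('bat',cv2.minEnclosingCircle((pts*1000).astype(np.float32)), bt.sum())
red=np.zeros(Z.shape,bool); red[185:205,205:240]=1; red&=((H<6)|(H>172))&(S>170)
print('red',red.sum(),np.nanmean(P[red],0)); rr=cv2.minAreaRect((P[red][:,:2]*1000).astype(np.float32)); print(rr,cv2.boxPoints(rr))
for n,(a,b,c_,d) in dict(small=(185,230,225,275),cup=(130,170,222,260),big=(300,385,115,200),bowl=(75,130,145,205),pot=(178,245,115,180)).items():
    q=P[c_:d,a:b].reshape(-1,3); zz=np.nanpercentile(q[:,2],99.5); t=q[q[:,2]>zz-0.015]; print(n,zz.round(3),np.nanmin(t,0).round(3),np.nanmax(t,0).round(3))
a=cv2.resize(p[215:275,345:412],None,fx=6,fy=6); b=cv2.resize(p[175:235,190:257],None,fx=6,fy=6)
save(np.hstack([a,b]),'crop0.png',0.95)
E
```

```text
[146  82  48] [148  86  53] [216 161  61] [197  51  48] [110 107 105] [171 124  86]
yel 189 [ 0.41341361 -0.36553096  0.01877953] z med 0.018593504797777327
brown 369 [ 0.45777214 -0.31990896  0.01030487]
((440.57952880859375, -337.3529968261719), (129.77186584472656, 37.037254333496094), 45.47670364379883) [[ 381.87842 -370.62915]
 [ 408.28473 -396.59967]
 [ 499.28064 -304.07684]
 [ 472.87433 -278.10632]]
head z 0.1434912458137494
head ((683.4554443359375, 93.29286193847656), 149.5442657470703)
bat z 0.15864132150873744
bat ((683.5797729492188, 93.54228210449219), 124.95113372802734) 5605
red 91 [0.58072158 0.08730977 0.15944893]
((580.7807006835938, 87.43927764892578), (11.688761711120605, 43.38555145263672), 4.344051837921143) [[573.31     108.627045]
 [576.59625   65.366135]
 [588.2514    66.25151 ]
 [584.96515  109.51242 ]]
small 0.092 [0.409 0.107 0.077] [0.471 0.171 0.094]
cup 0.076 [0.43  0.244 0.061] [0.502 0.314 0.078]
big 0.178 [ 0.619 -0.284  0.163] [ 0.742 -0.158  0.181]
bowl 0.056 [0.578 0.343 0.041] [0.71  0.475 0.058]
pot 0.289 [0.638 0.058 0.274] [0.728 0.146 0.292]
```

View pics/crop0.png

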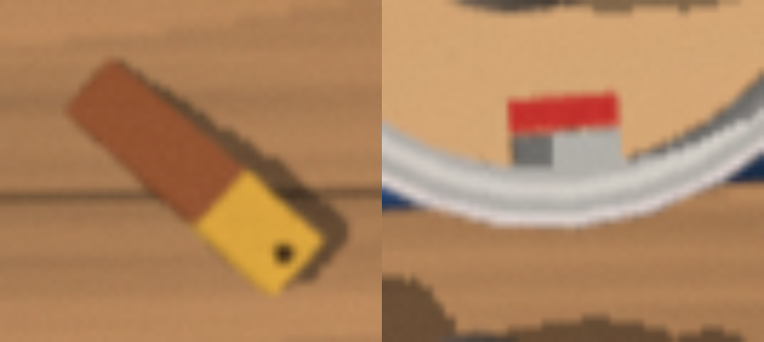

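Confirmed: the crop shows the dark wedge with its yellow block at lower right and thin end at upper left, plus the red strip and notch. I'll move above the grip block, turning about +22°.

```bash
python3 -m pendant '[[[3.3,4.1,-1],[0,0,4.4],0],[[3.3,4.1,-1],[0,0,4.4],0],[[3.3,4.1,-1],[0,0,4.4],0],[[3.3,4.1,-1],[0,0,4.4],0],[[3.3,4.1,-1],[0,0,4.4],0],[[0,0,0],[0,0,0],0]]' 40
cat > st.py <<'E'
from h import *
o=manip.get_obs(); r=R.from_quat(o['ee_rot']).as_matrix()
print('t',round(float(o['clock']),2),'tcp',(o['position']*1000).round(1),'xaxis deg',np.degrees(np.arctan2(r[1,0],r[0,0])).round(2),'zaxis',r[:,2].round(4),'F',o['ft_force'].round(1),'T',o['torque'].round(2),'grip',round(float(o['grip_width']),3), 'j',o['joint_pos'].round(2))
E
cat > look.py <<'E'
import sys
exec(open('st.py').read())
p,P,M,K,d,n=grab('wrist'); save(p,sys.argv[1]+'.png'); np.savez('/tmp/w.npz',p=p,P=P,M=M,K=K,d=d)
E
python3 look.py w1
```

```text
clock: 0.9
position: [0.4134, -0.3617, 0.1947]
ee_rot: [0.927, -0.376, -0.001, -0.0]
ft_force: [0.2, -0.5, 0.0]
grip_width: 0.994
t 0.9 tcp [ 413.4 -361.7  194.7] xaxis deg -44.17 zaxis [-0.0023  0.0014 -1.    ] F [ 0.2 -0.5  0. ] T [-0.04  0.01  0.02] grip 0.994 j [ 0.88  0.22 -0.28  1.72  0.06  1.21 -0.19]
```

View pics/w1.png

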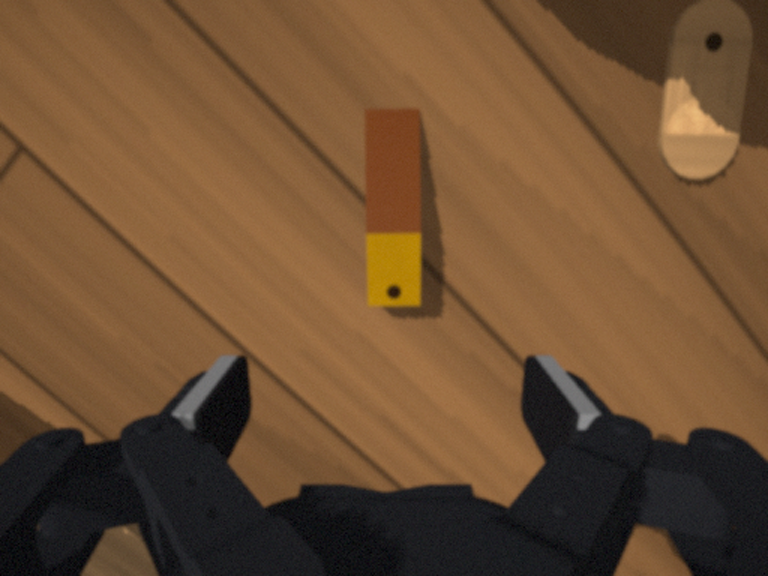

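The wedge is straight ahead, with the block at (394,270), centred between the jaws. Next I'll measure it from the wrist camera.

```bash
cat > wm.py <<'E'
from h import *
D=np.load('/tmp/w.npz'); p,P,M=D['p'],D['P'],D['M']
hsv=cv2.cvtColor(p,cv2.COLOR_RGB2HSV); H,S,V=[hsv[...,i].astype(int) for i in range(3)]
print(p[180,262],p[120,262],hsv[180,262],hsv[120,262],hsv[120,200])
sub=np.zeros(Z.shape if 0 else H.shape,bool); sub[60:215,235:290]=1
yel=sub&(H>18)&(S>200)&(V>120)
m=sub&(H<11)&(S>150)|yel
m=cv2.morphologyEx(m.astype(np.uint8),cv2.MORPH_OPEN,np.ones((3,3)))>0
m&=P[...,2]>0.001
for q in (m,yel):
    xy=(P[q][:,:2]*1000).astype(np.float32); r=cv2.minAreaRect(xy); print(q.sum(),r,cv2.boxPoints(r).round(1).tolist(),np.median(P[q][:,2]))
E
python3 wm.py
```

```text
[180 131   9] [122  70  33] [ 21 242 180] [ 12 186 122] [ 14 145 141]
1608 ((412.3215637207031, -370.1884765625), (54.86095428466797, 35.90406036376953), 45.78654861450195) [[380.29998779296875, -377.29998779296875], [406.1000061035156, -402.3999938964844], [444.29998779296875, -363.0], [418.6000061035156, -338.0]] 0.01976928155375396
1638 ((411.48236083984375, -370.5323486328125), (56.23564147949219, 37.26205825805664), 46.22447967529297) [[378.6000061035156, -377.8999938964844], [405.5, -403.70001220703125], [444.3999938964844, -363.1000061035156], [417.5, -337.29998779296875]] nan
```

```bash
python3 -m pendant '[[[-0.4,-0.9,-4],[0,0,-0.2],0],[[0,0,-4],[0,0,0],0],[[0,0,-4],[0,0,0],0],[[0,0,-2],[0,0,0],0],[[0,0,0],[0,0,0],0]]'
python3 st.py
```

```text
clock: 1.58
position: [0.4027, -0.3804, 0.0521]
ee_rot: [0.923, -0.385, -0.001, 0.003]
ft_force: [-0.1, 0.1, -0.2]
grip_width: 0.995
t 1.57 tcp [ 402.7 -380.4   52.1] xaxis deg -45.33 zaxis [-0.0034 -0.0042 -1.    ] F [-0.1  0.1 -0.2] T [-0.07  0.    0.  ] grip 0.995 j [ 0.88  0.39 -0.25  1.84  0.12  0.93 -0.21]
```

```bash
python3 -m pendant '[[[0.6,0.9,-1],[0.2,-0.2,0.9],0],[[0,0,-1],[0,0,0],0],[[0,0,0],[0,0,0],0]]'
python3 st.py
```

```text
clock: 1.95
position: [0.4094, -0.3727, 0.033]
ee_rot: [0.926, -0.379, 0.002, 0.001]
ft_force: [0.2, -0.1, -0.8]
grip_width: 0.996
t 1.95 tcp [ 409.4 -372.7   33. ] xaxis deg -44.48 zaxis [ 0.0024 -0.003  -1.    ] F [ 0.2 -0.1 -0.8] T [0.02 0.04 0.02] grip 0.996 j [ 0.87  0.41 -0.25  1.85  0.13  0.89 -0.22]
```

```bash
python3 -m pendant '[[[0,0.2,-0.8],[0.15,0.1,0],0],[[0,0,-0.7],[0,0,0],0],[[0,0,0],[0,0,0],0]]'
python3 look.py w2
```

```text
clock: 2.33
position: [0.4097, -0.371, 0.0177]
ee_rot: [0.926, -0.379, 0.001, 0.0]
ft_force: [-0.2, -0.4, -0.3]
grip_width: 1.003
t 2.33 tcp [ 409.7 -371.    17.7] xaxis deg -44.48 zaxis [ 0.0013 -0.0011 -1.    ] F [-0.2 -0.4 -0.3] T [-0.04 -0.02 -0.03] grip 1.003 j [ 0.86  0.43 -0.25  1.86  0.14  0.86 -0.23]
```

View pics/w2.png

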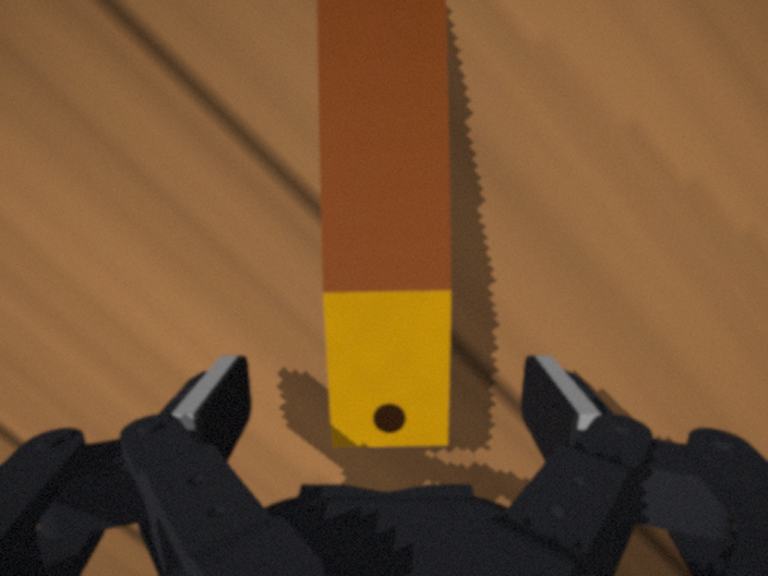

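```bash
python3 -m pendant '[[[0,0,0],[0,0,0],150],[[0,0,0],[0,0,0],150],[[0,0,0],[0,0,0],255],[[0,0,0],[0,0,0],255],[[0,0,0],[0,0,0],255],[[0,0,0],[0,0,0],255]]' 60
python3 look.py w3
```

```text
clock: 3.12
position: [0.4102, -0.3715, 0.0189]
ee_rot: [0.926, -0.379, 0.002, 0.001]
ft_force: [0.1, 0.8, -1.0]
grip_width: 0.403
t 3.12 tcp [ 410.2 -371.5   18.9] xaxis deg -44.49 zaxis [ 0.0025 -0.0023 -1.    ] F [ 0.1  0.8 -1. ] T [-0.01 -0.   -0.04] grip 0.403 j [ 0.87  0.43 -0.25  1.86  0.14  0.86 -0.23]
```

View pics/w3.png

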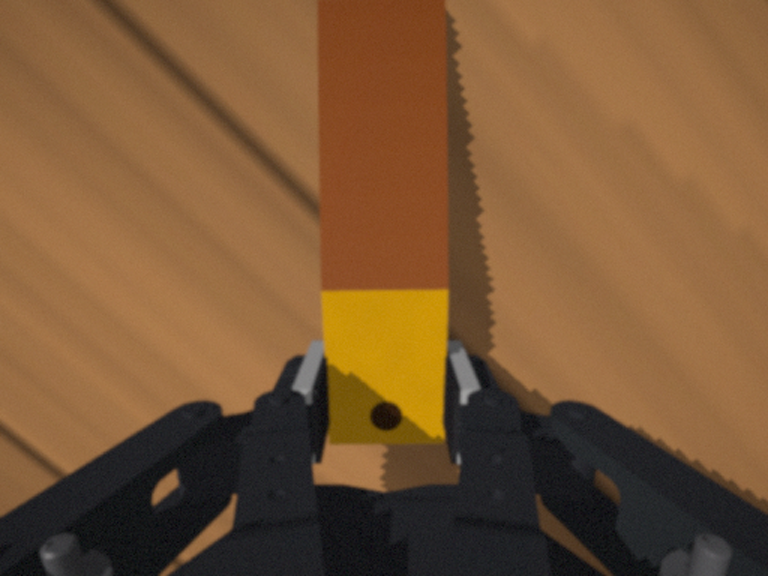

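```bash
cat > ray.py <<'E'
from h import *
def ray(M,K,d,uv,z):
    n=cv2.undistortPoints(np.array(uv,float).reshape(-1,1,2),K,d).reshape(-1,2)
    r=np.c_[n,np.ones(len(n))]@M[:3,:3].T
    return M[:3,3]+r*((z-M[2,3])/r[:,2])[:,None]
E
python3 - <<'E'
from ray import *
D=np.load('/tmp/w.npz'); M,K,d,P=D['M'],D['K'],D['d'],D['P']
print('depth z', P[205,240:270,2].mean(), P[100,:200,2].mean())
q=ray(M,K,d,np.array([[322,291],[448,290],[331,444],[445,443],[319,0.5],[446,0.5]])/1.5,0.02)
o=manip.get_obs(); Tr=R.from_quat(o['ee_rot']).as_matrix()
print(((q-o['position'])@Tr*1000).round(1)); print((q*1000).round(1))
E
python3 -m pendant '[[[0,0,2],[0,0,0],255],[[0,0,3],[0,0,0],255],[[0,0,4],[0,0,0],255],[[0,0,5],[0,0,0],255],[[0,0,5],[0,0,0],255],[[0,0,0],[0,0,0],255]]'
python3 st.py
```

```text
depth z 0.01967210686025754 -0.0004657326058307065
[[ -18.   -31.1   -1.2]
 [  17.5  -31.3   -1.1]
 [ -17.2   18.7   -1.2]
 [  18.5   18.4   -1.1]
 [ -16.4 -105.1   -1.2]
 [  14.8 -105.1   -1.1]]
[[ 419.1 -336.7   20. ]
 [ 444.7 -361.5   20. ]
 [ 384.9 -372.8   20. ]
 [ 410.5 -397.6   20. ]
 [ 472.2 -285.1   20. ]
 [ 494.4 -306.9   20. ]]
clock: 3.92
position: [0.4087, -0.3701, 0.2136]
ee_rot: [0.926, -0.378, 0.0, 0.0]
ft_force: [0.5, -0.9, -2.1]
grip_width: 0.408
t 3.92 tcp [ 408.7 -370.1  213.6] xaxis deg -44.47 zaxis [ 5.e-04 -3.e-04 -1.e+00] F [ 0.5 -0.9 -2.1] T [ 0.04 -0.04 -0.01] grip 0.408 j [ 0.89  0.21 -0.27  1.7   0.06  1.25 -0.17]
```

```bash
python3 -m pendant '[[[0,3,0],[0,0,-3],255],[[0,5,0],[0,0,-5],255],[[0,5,0],[0,0,-5],255],[[0,5,0],[0,0,-5],255],[[0,5,0],[0,0,-5],255],[[0,5,0],[0,0,-5],255],[[0,5,0],[0,0,-5],255],[[0.5,5,0],[0,0,-5],255],[[1,3,0],[0,0,-3],255],[[0,0,0],[0,0,0],255]]'
python3 st.py
```

```text
clock: 5.18
position: [0.417, 0.0529, 0.2048]
ee_rot: [0.726, -0.688, -0.004, 0.001]
ft_force: [-1.2, -1.1, 0.3]
grip_width: 0.406
t 5.17 tcp [417.   52.9 204.8] xaxis deg -86.92 zaxis [-0.0073  0.0034 -1.    ] F [-1.2 -1.1  0.3] T [-0.07  0.02 -0.  ] grip 0.406 j [ 0.52 -0.06 -0.71  1.99 -0.05  1.21 -1.69]
```

```bash
python3 -m pendant '[[[0,2.2,-1],[-0.2,-0.4,0.6],255],[[0,0,0],[0,0,0],255],[[0,0,0],[0,0,0],255]]'
python3 look.py w4; python3 - <<'E'
from h import *
p,*_=grab('top'); save(p[120:312,100:356],'t4.png',3)
E
```

```text
clock: 5.55
position: [0.4159, 0.0727, 0.1927]
ee_rot: [0.729, -0.684, -0.001, 0.001]
ft_force: [-0.4, -0.3, -1.0]
grip_width: 0.403
t 5.55 tcp [415.9  72.7 192.7] xaxis deg -86.35 zaxis [-3.5e-03 -8.0e-04 -1.0e+00] F [-0.4 -0.3 -1. ] T [ 0.    0.05 -0.03] grip 0.403 j [ 0.49 -0.05 -0.74  2.   -0.03  1.18 -1.74]
```

View pics/w4.png

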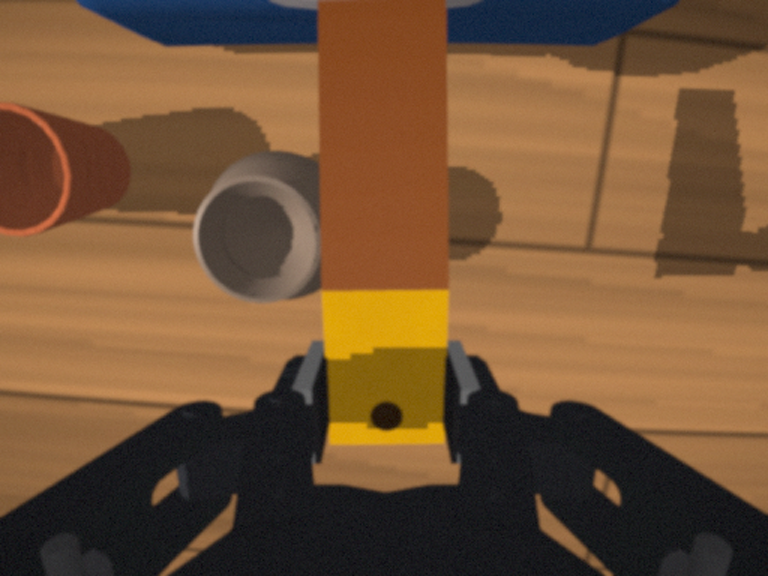

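View pics/t4.png

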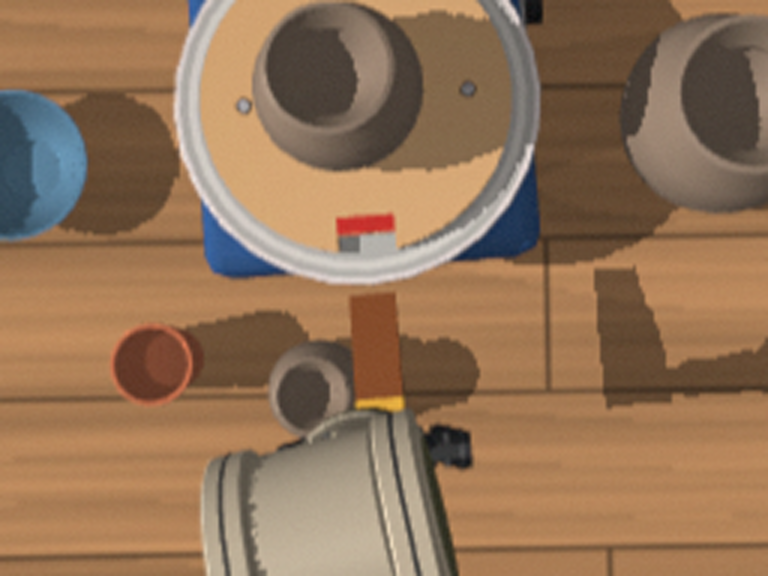

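```bash
cat > tm.py <<'E'
from ray import *
def meas(zw):
    p,P,M,K,d,_=grab('top')
    hsv=cv2.cvtColor(p,cv2.COLOR_RGB2HSV).astype(int); H,S,V=hsv[...,0],hsv[...,1],hsv[...,2]
    red=((H<6)|(H>172))&(S>165); red[:185]=0; red[207:]=0; red[:,:205]=0; red[:,240:]=0
    r=cv2.minAreaRect(np.argwhere(red)[:,::-1].astype(np.float32)); b=cv2.boxPoints(r)
    q=ray(M,K,d,b,0.160); print('red',(q[:,:2]*1000).round(1).tolist(),'c',(q.mean(0)*1000).round(1))
    return p,P,M,K,d
E
python3 - <<'E'
from tm import *
p,P,M,K,d=meas(0)
off=np.array([100,120])
f=lambda a,z: ray(M,K,d,(np.array(a,float)+0.5)/3-0.5+off,z)
pins=f([[244,106],[468,89]],0.157); print('pins',(pins*1000).round(1)); v=pins[0]-pins[1]; print('wheel yaw',np.degrees(np.arctan2(-v[0],v[1])),'c',pins.mean(0), np.linalg.norm(v))
t=f([[350,297],[397,293]],0.1763); print('tip',(t*1000).round(1),t.mean(0))
w=f([[357,403],[403,399]],0.192); print('tip-block edge',(w*1000).round(1),w.mean(0)); 
x=t.mean(0)-w.mean(0); print(np.degrees(np.arctan2(x[1],x[0])),np.linalg.norm(x))
print('tip dir',np.degrees(np.arctan2(t[1,1]-t[0,1],t[1,0]-t[0,0]))+90)
print('notch front corners', (f([[337,235],[396,231]],0.16)*1000).round(1), 'red back',(f([[336,219],[394,214]],0.16)*1000).round(1))
# fits on depth
Z=P[...,2]; S=cv2.cvtColor(p,cv2.COLOR_RGB2HSV)[...,1]
bt=(Z>0.153)&(Z<0.167)&(S>80); bt[240:]=0
print(cv2.minEnclosingCircle((P[bt][:,:2]*1000).astype(np.float32)))
E
```

```text
red [[586.4, 109.0], [585.9, 66.1], [573.9, 66.2], [574.4, 109.1]] c [580.2  87.6 160. ]
pins [[676.7 183.2 157. ]
 [688.5   3.3 157. ]]
wheel yaw 3.766731428286926 c [0.68260709 0.09327335 0.157     ] 0.18024161401803782
tip [[522.9  97.6 176.3]
 [525.5  61.1 176.3]] [0.52423776 0.07934802 0.1763    ]
tip-block edge [[442.8  91.4 192. ]
 [445.3  56.5 192. ]] [0.44401103 0.0739475  0.192     ]
3.851101844148494 0.08192669606542785
tip dir 4.101209898216084
notch front corners [[572.1 109.1 160. ]
 [574.7  62.2 160. ]] red back [[584.8 109.8 160. ]
 [588.2  63.7 160. ]]
((683.5155029296875, 93.49612426757812), 124.9500961303711)
```

```bash
python3 -m pendant '[[[1,0.6,0],[0,-0.2,0],255],[[1.4,0,-0.8],[0,0,0],255],[[0,0,-0.8],[0,0,0],255],[[0,0,0],[0,0,0],255]]'
python3 look.py w5; python3 - <<'E'
from tm import *
p,P,M,K,d=meas(0); save(p[170:266,164:292],'t5.png',6); 
E
```

```text
clock: 6.2
position: [0.4422, 0.0791, 0.1768]
ee_rot: [0.729, -0.685, 0.001, -0.001]
ft_force: [-0.8, -0.1, -0.9]
grip_width: 0.405
t 6.2 tcp [442.2  79.1 176.8] xaxis deg -86.46 zaxis [ 2.3e-03 -3.0e-04 -1.0e+00] F [-0.8 -0.1 -0.9] T [ 0.06  0.05 -0.01] grip 0.405 j [ 0.47  0.05 -0.76  1.96  0.04  1.14 -1.81]
red [[586.4, 109.0], [585.9, 66.1], [573.9, 66.2], [574.4, 109.1]] c [580.2  87.6 160. ]
```

View pics/t5.png

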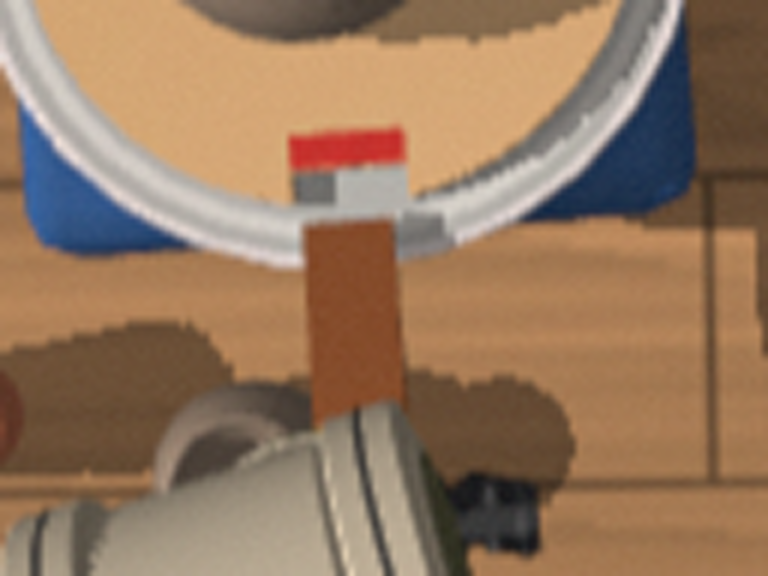

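The wedge tip spans (303,227)–(394,220) and lines up with the notch at (293,172)–(407,168).

```bash
python3 - <<'E'
from tm import *
p,P,M,K,d=meas(0)
off=np.array([164,170]); f=lambda a,z: ray(M,K,d,(np.array(a,float)+0.5)/6-0.5+off,z)
t=f([[303,227],[394,220]],0.1604).mean(0); n=f([[293,172],[407,168]],0.160); print(t,n,n.mean(0))
y=np.radians(3.8); c=np.array([.6832,.0934]); R2=np.array([[np.cos(y),np.sin(y)],[-np.sin(y),np.cos(y)]])
for a in (t,n.mean(0),manip.get_obs()['position']): print((R2@(a[:2]-c)*1000).round(1))
E
```

```text
red [[586.4, 109.0], [585.9, 66.1], [573.9, 66.2], [574.4, 109.1]] c [580.2  87.6 160. ]
[0.55069379 0.08621773 0.1604    ] [[0.57145065 0.10813103 0.16      ]
 [0.57247701 0.06283117 0.16      ]] [0.57196383 0.0854811  0.16      ]
[-132.7    1.6]
[-111.5   -0.5]
[-241.1    1.6]
```

```bash
python3 -m pendant '[[[1.2,-0.1,0],[0,0.1,0],255],[[0,0,-0.8],[0,0,0],255],[[0,0,0],[0,0,0],255]]'
python3 st.py; python3 - <<'E'
from tm import *
p,P,M,K,d=meas(0); save(p[170:266,164:292],'t6.png',6); 
E
```

```text
clock: 6.72
position: [0.4556, 0.0779, 0.1696]
ee_rot: [0.728, -0.685, 0.002, -0.001]
ft_force: [-0.4, -0.7, -1.1]
grip_width: 0.403
t 6.72 tcp [455.6  77.9 169.6] xaxis deg -86.49 zaxis [ 0.0031 -0.0012 -1.    ] F [-0.4 -0.7 -1.1] T [0.03 0.07 0.02] grip 0.403 j [ 0.47  0.09 -0.76  1.94  0.07  1.13 -1.83]
red [[586.4, 109.0], [585.9, 66.1], [573.9, 66.2], [574.4, 109.1]] c [580.2  87.6 160. ]
```

View pics/t6.png

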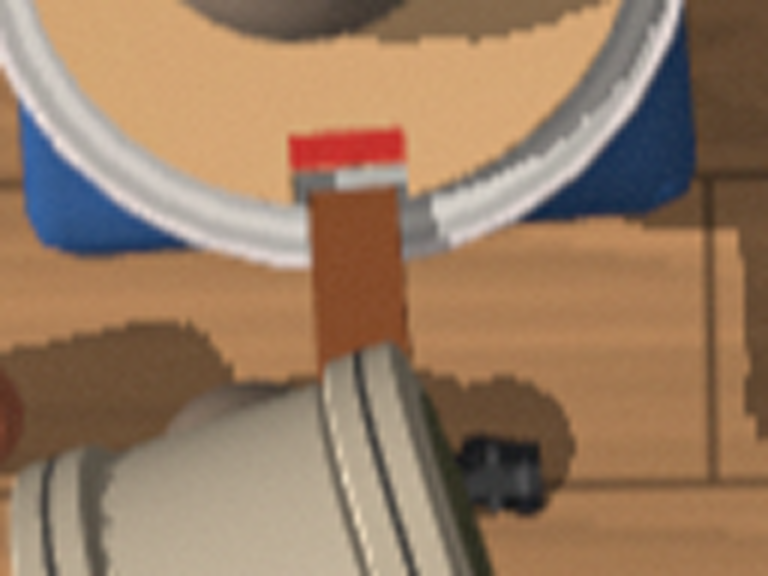

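```bash
python3 -m pendant '[[[0,0.1,-0.4],[0,0.15,0],255],[[0,0,0],[0,0,0],255]]'; python3 st.py
```

```text
clock: 7.02
position: [0.4557, 0.079, 0.1657]
ee_rot: [0.728, -0.685, 0.001, 0.0]
ft_force: [-0.1, 0.3, 0.1]
grip_width: 0.407
t 7.03 tcp [455.7  79.  165.7] xaxis deg -86.49 zaxis [ 0.001  -0.0013 -1.    ] F [-0.1  0.3  0.1] T [-0.06  0.03  0.03] grip 0.407 j [ 0.46  0.1  -0.76  1.95  0.08  1.12 -1.84]
```

```bash
python3 -m pendant '[[[0,0,-0.15],[0,0,0],255],[[0,0,0],[0,0,0],255]]'; python3 st.py
```

```text
clock: 7.28
position: [0.4557, 0.079, 0.1642]
ee_rot: [0.728, -0.685, 0.001, 0.0]
ft_force: [0.5, -0.7, -0.0]
grip_width: 0.409
t 7.28 tcp [455.7  79.  164.2] xaxis deg -86.48 zaxis [ 0.0011 -0.0013 -1.    ] F [ 0.5 -0.7 -0. ] T [-0.02  0.05 -0.02] grip 0.409 j [ 0.46  0.1  -0.76  1.95  0.08  1.12 -1.84]
```

```bash
python3 -m pendant '[[[0,0,-0.1],[0,0,0],255],[[0,0,0],[0,0,0],255]]'; python3 st.py
```

```text
clock: 7.52
position: [0.4557, 0.079, 0.1634]
ee_rot: [0.728, -0.685, 0.001, 0.0]
ft_force: [-0.6, -0.2, 2.5]
grip_width: 0.401
t 7.53 tcp [455.7  79.  163.4] xaxis deg -86.48 zaxis [ 0.0014 -0.0015 -1.    ] F [-0.6 -0.2  2.5] T [ 0.02  0.09 -0.04] grip 0.401 j [ 0.46  0.1  -0.76  1.95  0.08  1.12 -1.84]
```

```bash
python3 - <<'E'
from h import *
for i in range(4):
    o=manip.get_obs(); manip.camera('top'); print(o['ft_force'].round(2),o['torque'].round(3),o['position'][2])
E
```

```text
[-0.59 -0.23  2.47] [ 0.024  0.087 -0.038] 0.16343012320640896
[-1.32 -0.6   1.17] [-0.036  0.129 -0.   ] 0.16343719090684655
[-0.87 -0.55  1.67] [-0.021  0.11   0.022] 0.16343005571101046
[-0.88 -0.24  1.97] [-0.004  0.112 -0.012] 0.16342682764178607
```

```bash
python3 -m pendant '[[[0.5,0.03,0],[0,0,0],255],[[0.5,0.03,0],[0,0,0],255],[[0.4,0.03,0],[0,0,0],255],[[0,0,0],[0,0,0],255]]'; python3 st.py
cat > lift.py <<'E'
import sys
from tm import *
exec(open('st.py').read())
y=np.radians(3.8); c=np.array([.6832,.0934]); R2=np.array([[np.cos(y),np.sin(y)],[-np.sin(y),np.cos(y)]])
b=R2@(o['position'][:2]-c)*1000; print('TCP bat',b.round(1),'tip x',(b[0]+111.2).round(1))
p,P,M,K,d,_=grab('top'); Z=P[...,2]; q=P[...,:2]-c; q=np.stack([q@R2[0],q@R2[1]],-1)
def med(m): 
    return (np.nanmedian(Z[m])*1000).round(2),int(m.sum())
S=cv2.cvtColor(p,cv2.COLOR_RGB2HSV)[...,1]
bat=(np.hypot(q[...,0],q[...,1])<.121)&(Z>.153)&(Z<.18)&(S>80)
A=np.c_[q[bat],np.ones(bat.sum())]; w=Z[bat]; 
for _ in range(4):
    k,*_r=np.linalg.lstsq(A,w,rcond=None); r=np.abs(A@k-w); g=r<max(2*np.median(r),.001); A,w=A[g],w[g]
print('plane slope x,y',k.round(5),'lift at lip rel far rim',(-k[0]*(.235)*1000).round(2),'n',len(w),'z near',med(bat&(q[...,0]<-.085)),'far',med(bat&(q[...,0]>.085)))
if len(sys.argv)>1: save(p[170:266,164:292],sys.argv[1]+'.png',6)
E
python3 lift.py t7
```

```text
clock: 8.22
position: [0.4713, 0.0799, 0.1635]
ee_rot: [0.728, -0.685, 0.001, -0.0]
ft_force: [0.3, -0.5, 0.7]
grip_width: 0.406
t 8.22 tcp [471.3  79.9 163.5] xaxis deg -86.5 zaxis [ 0.0021 -0.0013 -1.    ] F [ 0.3 -0.5  0.7] T [-0.07 -0.17 -0.04] grip 0.406 j [ 0.45  0.14 -0.75  1.91  0.11  1.13 -1.86]
t 8.22 tcp [471.3  79.9 163.5] xaxis deg -86.5 zaxis [ 0.0021 -0.0013 -1.    ] F [ 0.3 -0.5  0.7] T [-0.07 -0.17 -0.04] grip 0.406 j [ 0.45  0.14 -0.75  1.91  0.11  1.13 -1.86]
TCP bat [-212.4    0.6] tip x -101.2
plane slope x,y [-0.00102  0.00086  0.15861] lift at lip rel far rim 0.24 n 3139 z near (np.float64(158.69), 664) far (np.float64(158.43), 723)
```

View pics/t7.png

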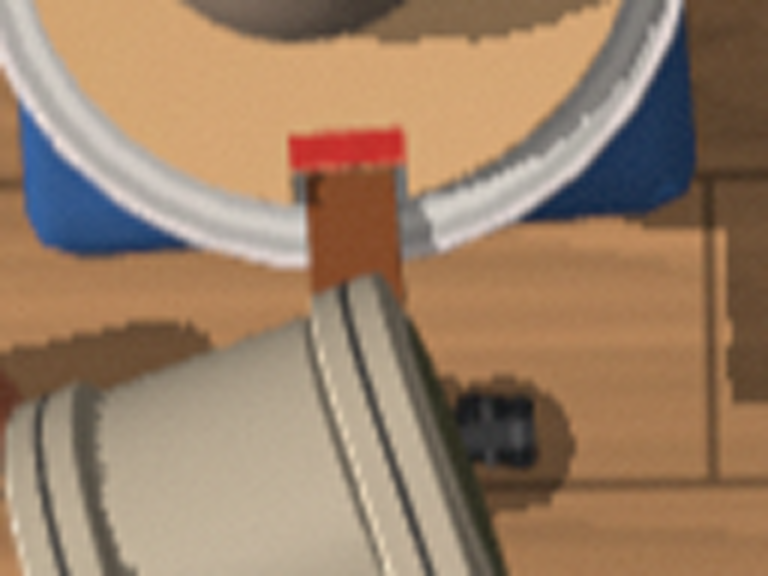

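```bash
python3 -m pendant '[[[0.4,0.03,0],[0,0,0],255],[[0.4,0.03,0],[0,0,0],255],[[0.3,0.02,0],[0,0,0],255],[[0,0,0],[0,0,0],255]]'; python3 lift.py
```

```text
clock: 8.78
position: [0.4803, 0.0807, 0.1636]
ee_rot: [0.728, -0.685, -0.0, 0.003]
ft_force: [0.7, -0.5, 5.8]
grip_width: 0.403
t 8.78 tcp [480.3  80.7 163.6] xaxis deg -86.49 zaxis [-0.0042 -0.0032 -1.    ] F [ 0.7 -0.5  5.8] T [-0.13 -0.39 -0.03] grip 0.403 j [ 0.44  0.17 -0.75  1.89  0.13  1.14 -1.87]
TCP bat [-203.3    0.7] tip x -92.1
plane slope x,y [-0.0007   0.00052  0.15865] lift at lip rel far rim 0.17 n 3041 z near (np.float64(158.64), 668) far (np.float64(158.53), 714)
```

```bash
python3 -m pendant '[[[0.4,0.03,0.02],[-0.1,-0.25,0],255],[[0.4,0.03,0],[0,0,0],255],[[0,0,0],[0,0,0],255]]'; python3 lift.py
```

```text
clock: 9.2
position: [0.4833, 0.0811, 0.1637]
ee_rot: [0.729, -0.685, -0.002, 0.008]
ft_force: [1.9, -0.3, 3.6]
grip_width: 0.404
t 9.2 tcp [483.3  81.1 163.7] xaxis deg -86.44 zaxis [-0.0129 -0.0088 -0.9999] F [ 1.9 -0.3  3.6] T [ 0.11 -0.82  0.04] grip 0.404 j [ 0.43  0.18 -0.75  1.87  0.14  1.15 -1.88]
TCP bat [-200.3    1. ] tip x -89.1
plane slope x,y [-3.1700e-03  1.5000e-04  1.5893e-01] lift at lip rel far rim 0.75 n 3151 z near (np.float64(159.32), 672) far (np.float64(158.57), 718)
```

```bash
python3 look.py w8; python3 st.py; python3 - <<'E'
from h import *
o=manip.get_obs(); print(o['tau'].round(2))
E
```

```text
t 9.25 tcp [483.3  81.1 163.7] xaxis deg -86.45 zaxis [-0.0127 -0.0087 -0.9999] F [-4.  -0.6  6.5] T [0.08 0.57 0.02] grip 0.409 j [ 0.43  0.18 -0.75  1.87  0.14  1.15 -1.88]
t 9.3 tcp [483.3  81.1 163.6] xaxis deg -86.45 zaxis [-0.0127 -0.0086 -0.9999] F [-6.1 -0.7  7.5] T [-0.05  0.69  0.02] grip 0.406 j [ 0.43  0.18 -0.75  1.87  0.14  1.15 -1.88]
[ -0.12 -37.36  -3.99 -35.02   0.35  -1.2   -0.04]
```

View pics/w8.png

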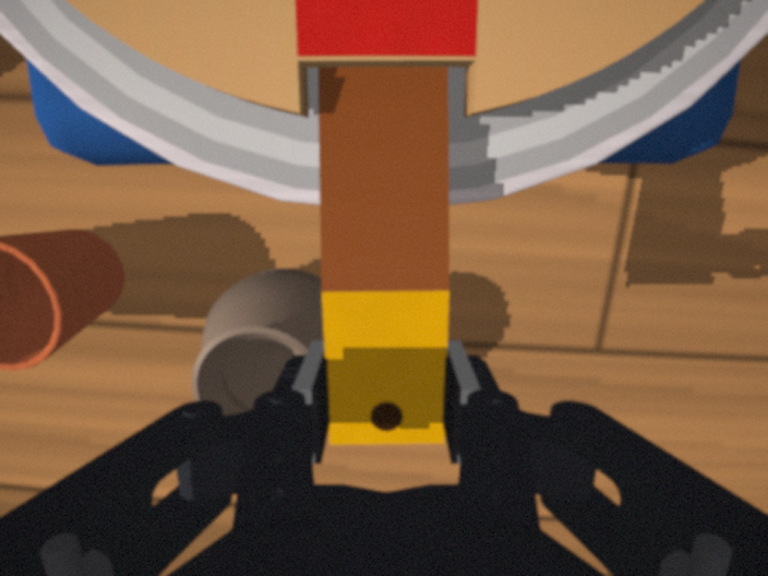

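```bash
python3 -m pendant '[[[0.5,0.03,0.05],[0.5,-0.7,0],255],[[0.6,0.04,0],[0.1,-0.2,0],255]]'; python3 lift.py; python3 lift.py | tail -2; python3 st.py
```

```text
clock: 9.55
position: [0.4884, 0.0817, 0.1631]
ee_rot: [0.729, -0.684, -0.004, 0.004]
ft_force: [-26.8, -3.5, 20.6]
grip_width: 0.402
t 9.55 tcp [488.4  81.7 163.1] xaxis deg -86.39 zaxis [-0.0116 -0.0014 -0.9999] F [-26.8  -3.5  20.6] T [-0.59  5.27 -0.09] grip 0.402 j [ 0.43  0.2  -0.75  1.86  0.14  1.15 -1.88]
TCP bat [-195.2    1.3] tip x -84.0
plane slope x,y [-0.00909 -0.001    0.15956] lift at lip rel far rim 2.14 n 2904 z near (np.float64(160.43), 683) far (np.float64(158.65), 713)
TCP bat [-194.8    1.3] tip x -83.6
plane slope x,y [-0.00874 -0.00066  0.15963] lift at lip rel far rim 2.05 n 3275 z near (np.float64(160.51), 682) far (np.float64(158.77), 720)
t 9.65 tcp [488.7  81.8 163.2] xaxis deg -86.38 zaxis [-0.0113 -0.0014 -0.9999] F [-21.8  -1.7  17.1] T [-0.47  4.1  -0.03] grip 0.405 j [ 0.43  0.2  -0.75  1.86  0.14  1.15 -1.88]
```

```bash
python3 -m pendant '[[[0.3,0.02,0.1],[0.1,-0.5,0],255],[[0.4,0.03,0.05],[0,-0.3,0],255]]'; python3 lift.py
```

```text
clock: 9.9
position: [0.4898, 0.0819, 0.1634]
ee_rot: [0.729, -0.684, -0.003, 0.005]
ft_force: [-24.7, -2.8, 16.4]
grip_width: 0.405
t 9.9 tcp [489.8  81.9 163.4] xaxis deg -86.34 zaxis [-0.0118 -0.0033 -0.9999] F [-24.7  -2.8  16.4] T [-0.47  4.93 -0.06] grip 0.405 j [ 0.43  0.2  -0.75  1.86  0.15  1.15 -1.88]
TCP bat [-193.7    1.4] tip x -82.5
plane slope x,y [-0.00999 -0.00144  0.1596 ] lift at lip rel far rim 2.35 n 3075 z near (np.float64(160.57), 678) far (np.float64(158.65), 710)
```

```bash
python3 -m pendant '[[[0.4,0.03,0.15],[0.1,-0.5,0],255],[[0.45,0.03,0.15],[0.1,-0.4,0],255]]'; python3 lift.py
```

```text
clock: 10.2
position: [0.4919, 0.0821, 0.1637]
ee_rot: [0.73, -0.684, -0.003, 0.005]
ft_force: [-16.2, -0.9, 2.3]
grip_width: 0.406
t 10.2 tcp [491.9  82.1 163.7] xaxis deg -86.28 zaxis [-0.0124 -0.0033 -0.9999] F [-16.2  -0.9   2.3] T [-0.19  3.08 -0.03] grip 0.406 j [ 0.42  0.2  -0.75  1.85  0.15  1.15 -1.88]
TCP bat [-191.7    1.4] tip x -80.5
plane slope x,y [-0.01039 -0.00103  0.15986] lift at lip rel far rim 2.44 n 3084 z near (np.float64(160.88), 668) far (np.float64(158.81), 708)
```

```bash
python3 -m pendant '[[[0.5,0.03,0.1],[0.1,-0.4,0],255],[[0.5,0.03,0.08],[0.1,-0.4,0],255]]'; python3 lift.py
```

```text
clock: 10.5
position: [0.4941, 0.0823, 0.1635]
ee_rot: [0.73, -0.683, -0.005, 0.008]
ft_force: [-26.3, -3.8, 19.6]
grip_width: 0.406
t 10.5 tcp [494.1  82.3 163.5] xaxis deg -86.21 zaxis [-0.018  -0.0042 -0.9998] F [-26.3  -3.8  19.6] T [-0.57  5.27 -0.02] grip 0.406 j [ 0.42  0.22 -0.74  1.84  0.16  1.16 -1.88]
TCP bat [-189.4    1.4] tip x -78.2
plane slope x,y [-0.01274 -0.00077  0.16008] lift at lip rel far rim 2.99 n 3058 z near (np.float64(161.39), 650) far (np.float64(158.81), 722)
```

```bash
python3 -m pendant '[[[0.4,0.03,0.15],[0.2,-0.9,0],255],[[0.5,0.03,0.15],[0.1,-0.6,0],255]]'; python3 lift.py
```

```text
clock: 10.8
position: [0.496, 0.0824, 0.1637]
ee_rot: [0.73, -0.683, -0.003, 0.004]
ft_force: [-19.1, -1.7, 5.7]
grip_width: 0.405
t 10.8 tcp [496.   82.4 163.7] xaxis deg -86.15 zaxis [-0.0095 -0.0026 -1.    ] F [-19.1  -1.7   5.7] T [-0.28  3.82 -0.02] grip 0.405 j [ 0.42  0.21 -0.74  1.85  0.16  1.15 -1.88]
TCP bat [-187.6    1.5] tip x -76.4
plane slope x,y [-0.01485 -0.00158  0.16031] lift at lip rel far rim 3.49 n 3047 z near (np.float64(161.85), 654) far (np.float64(158.9), 719)
```

```bash
python3 -m pendant '[[[0.45,0.03,0.12],[0.1,-0.7,0],255],[[0.5,0.03,0.12],[0.1,-0.6,0],255]]'; python3 lift.py t9;python3 look.py w9
```

```text
clock: 11.1
position: [0.4973, 0.0825, 0.1635]
ee_rot: [0.731, -0.683, -0.001, 0.004]
ft_force: [-24.0, -2.5, 13.9]
grip_width: 0.403
t 11.1 tcp [497.3  82.5 163.5] xaxis deg -86.08 zaxis [-0.0069 -0.0036 -1.    ] F [-24.   -2.5  13.9] T [-0.43  4.98 -0.02] grip 0.403 j [ 0.42  0.21 -0.74  1.85  0.16  1.15 -1.88]
TCP bat [-186.2    1.5] tip x -75.0
plane slope x,y [-0.01627 -0.00156  0.16045] lift at lip rel far rim 3.82 n 3068 z near (np.float64(161.97), 649) far (np.float64(158.81), 714)
t 11.15 tcp [497.4  82.5 163.5] xaxis deg -86.08 zaxis [-0.0069 -0.0035 -1.    ] F [-22.3  -2.5  13.1] T [-0.43  4.77 -0.08] grip 0.407 j [ 0.42  0.21 -0.74  1.84  0.16  1.15 -1.88]
```

View pics/w9.png

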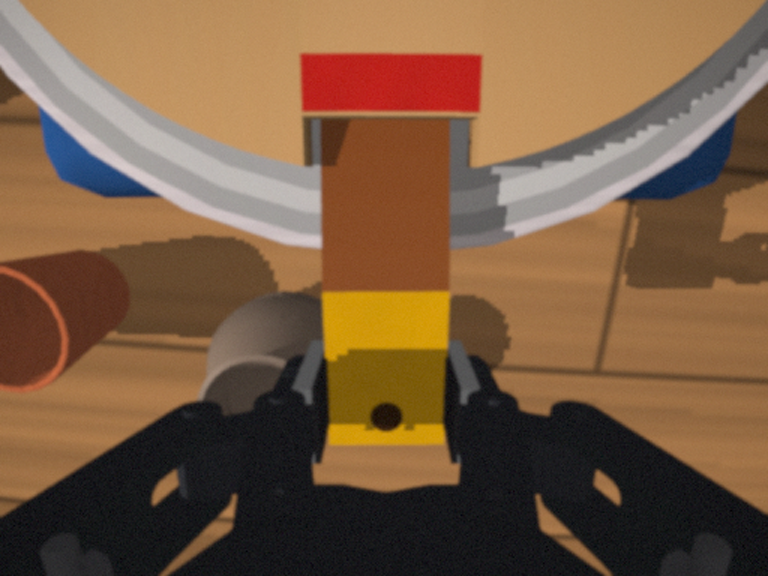

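```bash
python3 -m pendant '[[[0.45,0.03,0.15],[0.1,-0.5,0],255],[[0.5,0.03,0.12],[0.1,-0.5,0],255]]'; python3 lift.py
```

```text
clock: 11.45
position: [0.4991, 0.0827, 0.1636]
ee_rot: [0.731, -0.682, -0.002, 0.004]
ft_force: [-22.4, -2.3, 12.7]
grip_width: 0.407
t 11.45 tcp [499.1  82.7 163.6] xaxis deg -86.02 zaxis [-0.0086 -0.0042 -1.    ] F [-22.4  -2.3  12.7] T [-0.36  4.63  0.01] grip 0.407 j [ 0.42  0.22 -0.74  1.84  0.16  1.15 -1.88]
TCP bat [-184.4    1.5] tip x -73.2
plane slope x,y [-0.01746 -0.00179  0.16068] lift at lip rel far rim 4.1 n 3102 z near (np.float64(162.46), 622) far (np.float64(158.99), 716)
```

```bash
python3 -m pendant '[[[0.45,0.03,0.15],[0.1,-0.5,0],255],[[0.5,0.03,0.12],[0.1,-0.5,0],255]]'; python3 lift.py
```

```text
clock: 11.75
position: [0.5009, 0.0828, 0.1636]
ee_rot: [0.732, -0.682, -0.002, 0.005]
ft_force: [-22.1, -2.8, 12.4]
grip_width: 0.401
t 11.75 tcp [500.9  82.8 163.6] xaxis deg -85.96 zaxis [-0.0104 -0.0048 -0.9999] F [-22.1  -2.8  12.4] T [-0.36  4.64 -0.02] grip 0.401 j [ 0.42  0.23 -0.74  1.83  0.17  1.16 -1.88]
TCP bat [-182.6    1.5] tip x -71.4
plane slope x,y [-0.01955 -0.00199  0.16087] lift at lip rel far rim 4.59 n 3045 z near (np.float64(162.82), 586) far (np.float64(158.85), 712)
```

```bash
python3 -m pendant '[[[0.45,0.03,0.12],[0.2,-0.5,0],255],[[0.3,0.02,0.05],[0.1,-0.4,0],255],[[0.15,0.01,0.03],[0,0,0],255],[[0.15,0.01,0.03],[0,0,0],255]]'; python3 lift.py t10; python3 - <<'E'
from h import *
p,P,M,K,d,_=grab('scene'); save(p[150:310,200:380],'s10.png',4)
E
python3 lift.py
```

```text
clock: 12.3
position: [0.5013, 0.0828, 0.1637]
ee_rot: [0.732, -0.681, -0.005, 0.009]
ft_force: [-11.4, -1.3, 6.3]
grip_width: 0.403
t 12.3 tcp [501.3  82.8 163.7] xaxis deg -85.9 zaxis [-0.02   -0.0057 -0.9998] F [-11.4  -1.3   6.3] T [-0.08  1.78 -0.11] grip 0.403 j [ 0.41  0.23 -0.74  1.83  0.17  1.17 -1.89]
TCP bat [-182.2    1.5] tip x -71.0
plane slope x,y [-0.01863 -0.0021   0.16097] lift at lip rel far rim 4.38 n 3053 z near (np.float64(162.78), 526) far (np.float64(159.06), 720)
t 12.4 tcp [501.3  82.9 163.7] xaxis deg -85.9 zaxis [-0.0201 -0.0057 -0.9998] F [-10.7  -1.3   8.7] T [-0.1   1.94 -0.12] grip 0.406 j [ 0.41  0.23 -0.74  1.82  0.17  1.17 -1.89]
TCP bat [-182.2    1.6] tip x -71.0
plane slope x,y [-0.02055 -0.00229  0.16098] lift at lip rel far rim 4.83 n 2907 z near (np.float64(163.03), 528) far (np.float64(158.97), 713)
```

View pics/s10.png

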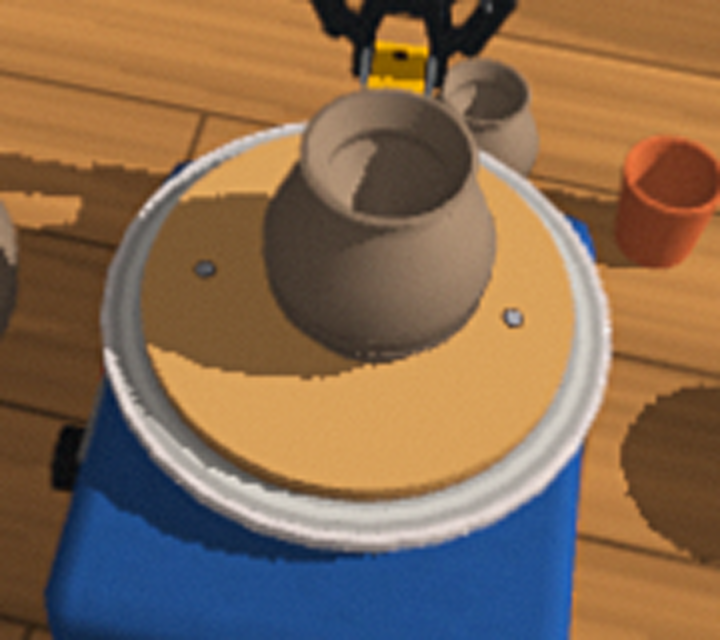

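View pics/t10.png

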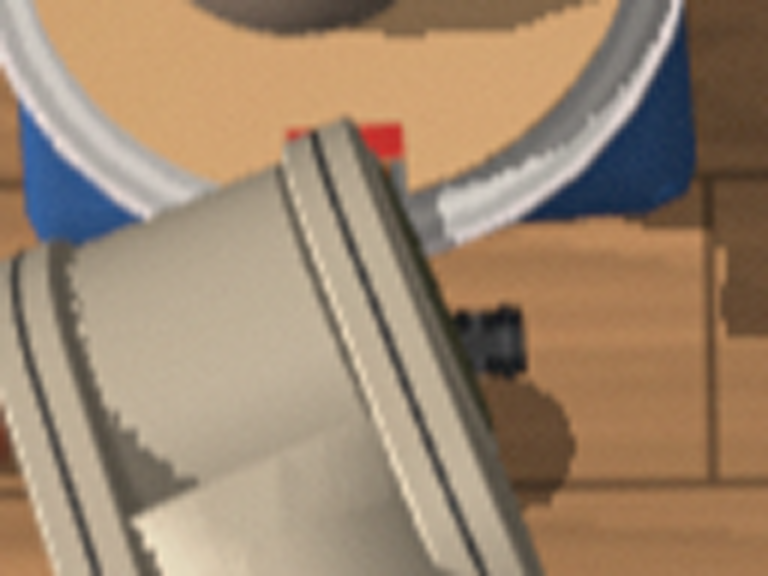

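```bash
python3 - <<'E'
from h import *
for f in (0,1):
    p,P,*_=grab('wrist')
h=cv2.cvtColor(p,cv2.COLOR_RGB2HSV).astype(int); red=((h[...,0]<5)|(h[...,0]>174))&(h[...,1]>190); red[100:]=0;red[:,:190]=0;red[:,330:]=0
hd=(h[...,1]<50)&(h[...,2]>90); hd[200:]=0
print('strip z',np.nanmedian(P[red][:,2]),red.sum(),'head z',np.nanmedian(P[hd][:,2]),hd.sum())
b=np.nanmedian(P[60:110,230:280,2],axis=1); print(b.round(4)[::6])
t,PT,*_=grab('top'); q=PT[115:180,178:245].reshape(-1,3); zz=np.nanpercentile(q[:,2],99.5); k=q[q[:,2]>zz-.015]; print('pot',zz.round(3),np.nanmin(k,0).round(3),np.nanmax(k,0).round(3))
E
python3 lift.py
```

```text
strip z 0.1642292257301155 4372 head z 0.14441688321847856 21682
[0.1643 0.1643 0.1644 0.1642 0.1638 0.1554 0.1558 0.156  0.1568]
pot 0.291 [0.641 0.058 0.276] [0.731 0.148 0.293]
t 12.6 tcp [501.3  82.9 163.7] xaxis deg -85.9 zaxis [-0.02   -0.0057 -0.9998] F [-10.4  -1.7   6.3] T [-0.16  1.89 -0.17] grip 0.407 j [ 0.41  0.23 -0.74  1.83  0.17  1.17 -1.89]
TCP bat [-182.2    1.6] tip x -71.0
plane slope x,y [-0.01952 -0.00193  0.1609 ] lift at lip rel far rim 4.59 n 2930 z near (np.float64(162.8), 523) far (np.float64(158.96), 710)
```

```bash
python3 -c "
from workcell import manip
print(manip.hand_in())"; python3 lift.py
```

```text
the job is handed in; nothing more can be done
None
the job is handed in; nothing more can be done
```

I gripped the wedge by its yellow block and set it flat on the wheel head. I then slid its thin end into the notch and pushed it in until the bat's edge was up about 4.5 mm. I handed in at 12.6 s with the wedge still gripped; no verdict is reported.

**Last checks:**
- **Lift:** The top camera's plane fit read 4.4–4.8 mm, or about 4.2–4.6 mm after subtracting its flat-bat offset. The wrist camera read about 4.8 mm. Both are inside 3–8 mm.
- **Wedge:** The tip is about 39 mm past the lip and about 1.5 mm off centre by dead reckoning. There was no visible slip in the grip, and the tool is tilted about 0.02 rad.
- **Force:** The hold read about 10 N along the push. The highest wrist reading I took was 27 N, more than the 10–20 N you gave, because the wedge was also pressed down on the head. That is the total on the wrist; the wedge's force on the bat was not measured separately.
- **Bat and pot:** The pins still showed through the bat's holes. The pot was upright and had moved about 3 mm, partly from the bat tilting.
- **Not directly checked:** I did not re-measure the cup, bowl and rib, but the path did not go near them and the cup looked undisturbed. I saw no gripper contact with the bat or pot. I also could not read anything after handing in.

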